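# Square up the instruments and shut the tray

## Task

The steel tongue depressor and the thermometer lie askew in the pulled-out bottom tray. Slide them over the tray's floor, without lifting them, until both lie flat and straight along the tray's side wall farthest from the robot, one against the wall and the other right beside it, tips still towards the pull handle; only then push the tray fully shut. Leave the things standing around where they are.

Things in the scene. Friction and masses are not known exactly. Their poses are not given: they have to be found in the camera images.
- stack: three translucent tray tiers, fixed to the ledge, 276 mm (x) by 300 mm (y) by 190 mm high; origin at the centre of the underside, at ledge height. The bottom tray pulls out along its +y; the upper two tiers stand 40 mm back from the bottom tier's front face, which is at y = +150 mm. The lowest upper tier's underside is 70 mm above the ledge. Its +x side is the one farthest from the robot
- tray (a joint): how far the bottom tray is pulled out, m: 0 is fully shut, 0.25 is the open stop. It slides with about 2 N of friction and stays where it is left
- tray_floor (a point): centre of the inner floor of the pull-out tray, on the floor's upper surface (10 mm above the ledge); moves with the tray; axes as the stack's. Inside, the tray is 250 mm in x (walls at x = -125 and +125 mm) by 290 mm in y; the translucent walls are 3 to 4 mm thick and rise 30 mm above the floor. Starting 235 to 250 mm out, the tray's last 40 to 55 mm stays under the stack
- pull (a point): middle of the outer (+y) face of the grey pull bar on the tray's +y end: bar 110 mm long in x, 12 mm thick, 22 mm high, this point at its mid height, 30 mm above the ledge and 54 mm beyond the tray's end wall. Push it along -y to shut the tray
- depressor: stainless steel tongue depressor, flat straight bar with round ends, 160 mm long (y), 20 mm wide (x), 6 mm thick; 55 mm of it (y = -70 to -15 mm) is a ribbed grip 10 mm thick. Origin at the middle of its underside; the plain blade tip is at +y. 70 g
- thermometer: white digital thermometer with a grey tip, 140 mm long (y): body 20 mm wide (x) and 11 mm thick from y = -70 to +25 mm, neck 10 mm wide to +52 mm, then the 8 mm round grey tip to +70 mm. Origin under the middle of its length, on its underside; the tip is at +y. 40 g
- cup: pink plastic medicine cup, bystander, 52 mm across, 42 mm high; origin under its centre
- tin: round aluminium ointment tin, bystander, 70 mm across, 23 mm high; origin under its centre
- bottle: white bottle, bystander, 60 mm across, 150 mm high; origin under its centre
- jar: glass jar, bystander, 76 mm across, 90 mm high; origin under its centre
- mug: white mug, bystander, 80 mm across, 80 mm high; origin under its centre
- carton: cardboard carton, bystander, 90 by 180 by 70 mm high; origin under its centre
Things that resemble listed ones, but are neither listed nor needed, are in the scene too. Leave any brown or turquoise look-alike of the depressor alone.

How it is judged:
By the outcome, as a careful person would: the job done as asked, in the order asked, and still so for the second after the job is handed in, with the robot touching nothing.
It also fails if it takes over 58 s, if anything falls off the work surface, if the arm or the gripper's body presses on something with over 40 N, if the wrist force passes 120 N, or if a joint passes its speed limit or range.

## Robot

A 6-joint arm with a two-finger parallel gripper is mounted at the origin on the work surface. World frame = base frame: x ahead of the robot, y to its left, z up, the work surface at z = 0. Lengths are in m, angles in degrees, forces in N, time in s.
With the tool pointing down it reaches from about 0.3 to 0.75 m from the base axis. Payload 8.5 kg.
Tool frame: the origin (TCP) lies on the centre line of the jaws, within the pads' length; the fingertips stand 14 mm ahead of it and the grasp point (between the pads) lies 5 mm behind it; z points along the fingers, x is the direction in which the jaws open and shut, and the axes are right-handed (so a half turn about z gives the same grasp; the last joint's range is limited). The gripper opens to 85 mm and grips with 20 to 120 N. Pads are 22 mm wide; open, the fingers measure 114 mm over their backs; the gripper's body (76 mm by 85 mm) begins 54 mm behind the grasp point. The pads swing forward as they close: fully open they stand 13 mm farther back than shut.
Start: joints at [-75.533, 21.807, 74.336, -0, 83.858, -12.336], TCP at [0.248, -0.491, 0.245] pointing down, gripper open.
Joint ranges: [-178.18, 178.18], [-50.72, 133.34], [12.68, 142.11], [-81.47, 261.47], [9.98, 163.14], [-165.26, 165.26]. Speed limits (degrees/s): [136.94, 136.94, 180, 180, 180, 180].

## Interface

Orientations are given as a 3x3 rotation matrix whose columns are the frame's x, y, z axes.
In Python, from rig import * gives the robot as it stands.
- The arm moves only by the shell command python3 -m crank 'ROWS' [FORCE]. ROWS is JSON, one flat list of numbers, 7 for each row, row after row: the turn, a rotation vector about the world's x, y, z in rad, then the shift along the world's x, y, z in m, then the opening in per cent of the stroke, from 0 (shut) to 100 (fully open). A call has 1 to 20 rows; each row shifts and turns the commanded pose from where the row before left it; what a row does not reach is not made up. A row lasts 1/10 s, in which the tool goes at most 50 mm and 8.59 degrees, less where a joint would pass 70% of its speed; a pose out of reach is approached as far as the arm can. A call is refused whole if a number of a shift passes 0.05 or a number of a turn 0.15, either way. A call with a gripper value outside its range is refused whole. The fingers move at their own pace and stop on an object; FORCE is the grip in N (left out, the last holds). Time passes only in rows, so rows that do not move let the fingers close. It gives the time, the measured TCP pose, the force and the opening at its end, in the units of the state.
- observe(): the state, without advancing time (a new reading comes with each control period).
- get_image(name): name is "scene" or "side" or "wrist"; returns a dict with "frame" (400x640x3 uint8, red, green, blue), "fov_y" (degrees; the focal length in pixels is half the picture's height over the tangent of half this angle, whatever the lens; pixels are square), "cx", "cy" (the principal point, pixels), "world_to_cam" (4x4, takes a point from world to camera coordinates). Camera axes: x right, y up, looking along -z (the intrinsics and any distortion apply to the point x, -y, -z); pixel columns grow to the right and rows downward; lengths in m; the calibration is good to about 2 mm. A picture is of the moment at which its call begins. There is no depth.
- close_job(): hands the job in, once; it reports no verdict.
The state is a dict: "time_s": time; "q": joint angles; "qvel": joint speeds; "joint_efforts": joint torques, N m; "position": TCP position; "tool_rot": TCP orientation; "ft_force": force on the tool from outside, world axes, zero at the start; "wrist_torque": the same for the moment, N m; "grip_width": finger opening in m.
Only numpy, scipy, OpenCV 4.12 (cv2) and the standard library are available. Lean on these libraries where they do the work, as an engineer would, in place of code of your own. Each camera call takes 0.05 s, during which the arm holds its last target. There are 200 camera calls.

## Working session

There is one attempt and no reset: what is moved stays moved. The work goes in short steps, Python scripts to look and compute and a shell command to move; the robot and the scene stay as the last step left them, time stands still between calls to the robot, and variables do not carry over. Pictures are saved under pics/ and viewed, about 8 in all and at most 12, crops included, and the job is handed in when it is done.

```bash
mkdir -p pics; ls; cat > h.py <<'E'
from rig import *
import numpy as np, cv2
def snap(n,f):
    d=get_image(n); cv2.imwrite('pics/'+f+'.png',d['frame'][:,:,::-1]); 
    np.save('pics/'+f+'.npy',{k:v for k,v in d.items()},allow_pickle=True); return d
def load(f): return np.load('pics/'+f+'.npy',allow_pickle=True).item()
def ray(d,u,v,z):
    f=200/np.tan(np.radians(d['fov_y'])/2); W=np.array(d['world_to_cam']); R=W[:3,:3]; c=-R.T@W[:3,3]
    r=R.T@np.array([(u-d['cx'])/f,-(v-d['cy'])/f,-1]); return c+r*(z-c[2])/r[2]
def proj(d,p):
    f=200/np.tan(np.radians(d['fov_y'])/2); W=np.array(d['world_to_cam']); q=W[:3,:3]@np.array(p)+W[:3,3]
    return np.array([d['cx']+f*q[0]/-q[2], d['cy']+f*q[1]/q[2]])
E
python3 - <<'E'
from h import *
for n in ('scene','side'):
    d=snap(n,n+'0'); print({k:v for k,v in d.items() if k!='frame'}, d['frame'].shape)
s=observe(); print(s['time_s'],s['position'],s['ft_force'])
E
```

```text
pics
{'fov_y': 48.74213309658701, 'cx': 317.0071286742753, 'cy': 200.0382337419146, 'world_to_cam': array([[ 0.64465456,  0.76445086,  0.00594789, -0.43559344],
       [-0.60353609,  0.50415034,  0.61771889,  0.24307111],
       [ 0.4692171 , -0.40180507,  0.7863765 , -1.23715333],
       [ 0.        ,  0.        ,  0.        ,  1.        ]])} (400, 640, 3)
{'fov_y': 53.665949400861294, 'cx': 322.25686161451256, 'cy': 202.80411643672156, 'world_to_cam': array([[-0.97611796, -0.21600332,  0.02315779,  0.54519624],
       [ 0.1580676 , -0.63306387,  0.7577894 , -0.0593535 ],
       [-0.14902467,  0.74335234,  0.65208814, -0.98594563],
       [ 0.        ,  0.        ,  0.        ,  1.        ]])} (400, 640, 3)
0.1 [ 0.24793465 -0.49069765  0.24478799] [0.02147948 0.27580775 1.27610983]
```

View pics/scene0.png

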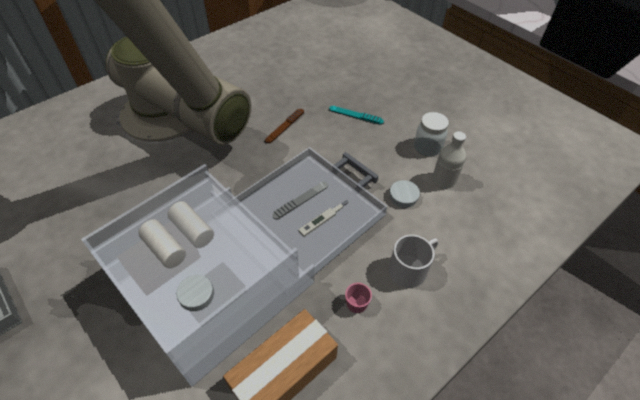

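View pics/side0.png

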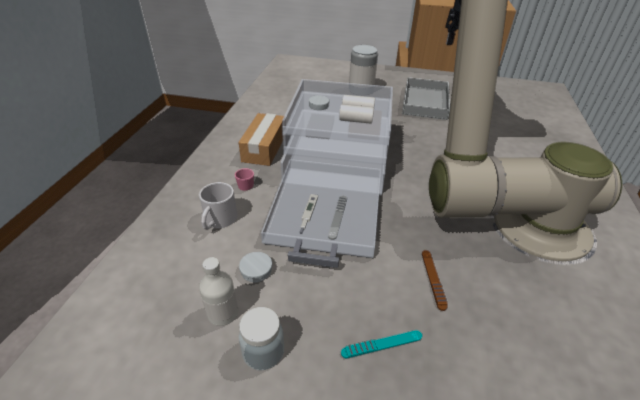

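The scene view shows the open tray at (245–385, 150–270). The steel depressor is at (300,200) and the white thermometer at (323,218), both with tips towards the pull (357,170). The look-alikes, brown at (285,125) and turquoise at (356,115), are outside the tray. I'll enlarge a crop to confirm and measure.

```bash
python3 - <<'E'
from h import *
a=load('scene0')['frame'][140:290,230:400,::-1]; b=load('side0')['frame'][155:275,260:400,::-1]
a=cv2.resize(a,None,fx=4,fy=4,interpolation=cv2.INTER_CUBIC)
cv2.imwrite('pics/cropA.png',a)
b=cv2.resize(b,None,fx=5,fy=5,interpolation=cv2.INTER_CUBIC)
cv2.imwrite('pics/cropB.png',b)
E
```

```text
(no output)
```

View pics/cropA.png

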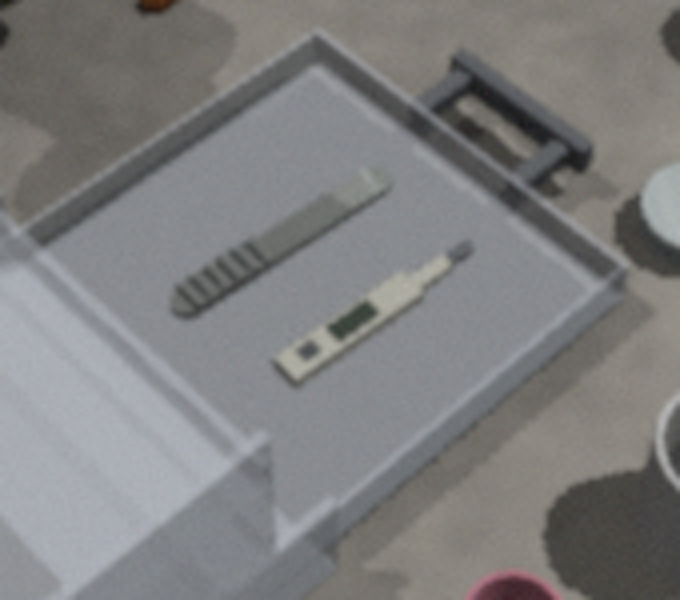

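View pics/cropB.png

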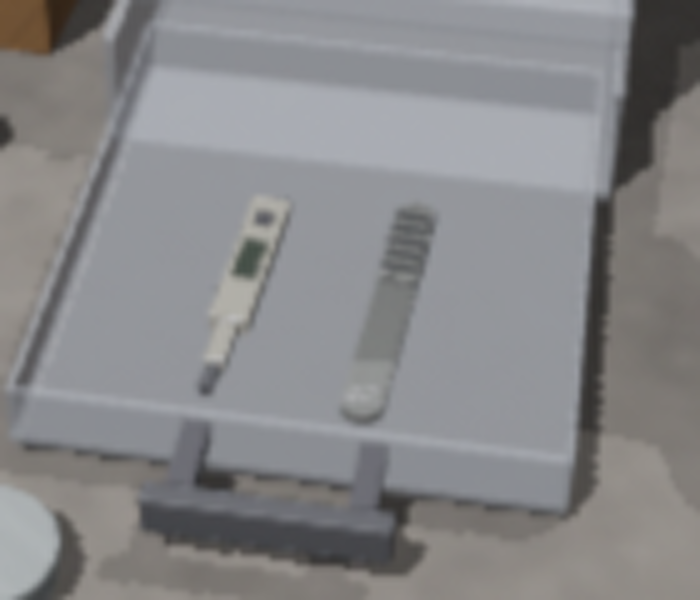

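```bash
cat >> h.py <<'E'
A=lambda p:(230+p[0]/4,140+p[1]/4)
B=lambda p:(260+p[0]/5,155+p[1]/5)
def tri(obs):
    M=[];b=[]
    for d,(u,v) in obs:
        c=ray(d,u,v,1.0); W=np.array(d['world_to_cam']); o=-W[:3,:3].T@W[:3,3]; r=(c-o)/np.linalg.norm(c-o)
        P=np.eye(3)-np.outer(r,r); M.append(P); b.append(P@o)
    x=np.linalg.lstsq(np.vstack(M),np.hstack(b),rcond=None)[0]
    return x,[np.round(proj(d,x)-uv,1) for d,uv in obs]
E
python3 - <<'E'
from h import *
a=load('scene0');b=load('side0')
np.set_printoptions(precision=4,suppress=True)
for n,p,q in [('nearfront top',(317,35),(575,458)),('farfront top',(625,270),(10,388)),
 ('th tip',(468,248),(205,388)),('th back mid',(287,370),(273,200)),('dep tip',(386,182),(362,415)),('dep back',(180,307),(420,208)),
 ('pull far outer top',(590,158),(142,508)),('pull near outer top',(458,55),(392,530))]:
    x,e=tri([(a,A(p)),(b,B(q))]); print(n,x,*e)
for n,p,z in [('floor nf',(317,68),.01),('floor ff',(605,288),.01)]:
    for zz in (.01,.02,.03): print(n,zz,ray(a,*A(p),zz))
E
```

```text
nearfront top [0.3982 0.2051 0.0381] [-1.  -0.6] [-1.2  0.6]
farfront top [0.652  0.2208 0.0372] [-0.7 -0.3] [-0.8  0.2]
th tip [0.572  0.1773 0.0141] [-0.5 -0.2] [-0.5  0.2]
th back mid [0.5724 0.0407 0.0187] [-0.8 -0.5] [-0.8  0.3]
dep tip [0.499  0.1751 0.0105] [-1.2 -0.7] [-1.3  0.5]
dep back [0.4975 0.0231 0.0141] [-0.8 -0.5] [-0.7  0.3]
pull far outer top [0.5762 0.2697 0.0298] [-0.8 -0.3] [-0.9  0.3]
pull near outer top [0.4679 0.2623 0.0365] [-0.6 -0.3] [-0.7  0.3]
floor nf 0.01 [0.4025 0.2045 0.01  ]
floor nf 0.02 [0.4099 0.1985 0.02  ]
floor nf 0.03 [0.4173 0.1925 0.03  ]
floor ff 0.01 [0.6431 0.2209 0.01  ]
floor ff 0.02 [0.6476 0.2146 0.02  ]
floor ff 0.03 [0.652  0.2084 0.03  ]
```

```bash
python3 - <<'E'
from h import *
a=load('scene0');b=load('side0')
np.set_printoptions(precision=4,suppress=True)
print(observe()['tool_rot'])
def ang(P,Q): return np.degrees(np.arctan2(-(Q-P)[0],(Q-P)[1]))
off=np.array([.8,.4]) # mean epipolar residual in A
def al(p,z): return ray(a,*A(p),z)
def bl(p,z): return ray(b,*B(p),z)
print('far top A',al((335,500),.04),al((625,270),.04))
print('near floor A',al((45,240),.01),al((317,68),.01))
print('far top B',bl((140,72),.04),bl((10,388),.04))
print('near top B',bl((605,195),.04),bl((575,458),.04))
print('th  A',al((296,382),.021),al((408,306),.021),'tip',al((468,248),.014))
print('th near edge A',al((275,357),.021),al((403,275),.021))
print('th B',bl((253,196),.021),bl((212,312),.021),' near',bl((290,203),.021),bl((248,325),.021))
print('dep A edge',al((260,240),.016),al((360,172),.016), ' B near',bl((412,280),.016),bl((385,400),.016))
print('mug',ray(a,413,240,.08),'cup',ray(a,358,292,.042),'tin',ray(a,405,192,.023))
E
```

```text
[[ 0.4509 -0.8926 -0.0003]
 [-0.8926 -0.4509  0.0012]
 [-0.0012 -0.0002 -1.    ]]
far top A [0.6632 0.0016 0.04  ] [0.6548 0.2197 0.04  ]
near floor A [ 0.4075 -0.0064  0.01  ] [0.4025 0.2045 0.01  ]
far top B [ 0.6605 -0.0246  0.04  ] [0.6494 0.2224 0.04  ]
near top B [0.4022 0.0192 0.04  ] [0.3958 0.2046 0.04  ]
th  A [0.585  0.0392 0.021 ] [0.5858 0.1198 0.021 ] tip [0.5732 0.1778 0.014 ]
th near edge A [0.5648 0.0407 0.021 ] [0.5675 0.1321 0.021 ]
th B [0.581  0.0411 0.021 ] [0.5792 0.132  0.021 ]  near [0.561 0.042 0.021] [0.5601 0.1368 0.021 ]
dep A edge [0.4921 0.0876 0.016 ] [0.4899 0.166  0.016 ]  B near [0.4896 0.08   0.016 ] [0.4869 0.1659 0.016 ]
mug [0.7648 0.1763 0.08  ] cup [0.765  0.0284 0.042 ] tin [0.6434 0.2973 0.023 ]
```

```bash
python3 -m crank '[0,0,0,0,0,0.04,50, 0,0,-0.105,0.019,0.038,0.01,50, 0,0,-0.105,0.019,0.039,0,50, 0,0,-0.105,0.019,0.039,0,50, 0,0,-0.106,0.019,0.039,0,50, 0,0,0,0.019,0.039,0,50, 0,0,0,0.019,0.039,0,50, 0,0,0,0.019,0.039,0,50, 0,0,0,0.02,0.039,0,50, 0,0,0,0.02,0.039,0,50, 0,0,0,0.02,0.039,0,50, 0,0,0,0.02,0.038,0,50, 0,0,0,0.02,0.038,0,50, 0,0,0,0.019,0.038,0,50, 0,0,0,0.019,0.038,0,50, 0,0,0,0.018,0.037,0,50, 0,0,0,0,0,0,50, 0,0,0,0,0,0,50]' 20
```

```text
time_s: 1.9
position: [0.5369, 0.0876, 0.2947]
tool_rot: [[0.048, -0.999, -0.001], [-0.999, -0.048, -0.0], [0.0, 0.001, -1.0]]
ft_force: [0.5, -0.1, -0.4]
grip_width: 0.0424
```

```bash
python3 - <<'E'
from h import *
d=snap('wrist','w0'); print(d['fov_y'],d['cx'],d['cy'])
cv2.imwrite('pics/w0.png',cv2.resize(d['frame'][:,:,::-1],(800,500),interpolation=cv2.INTER_CUBIC))
E
```

```text
66.02567165871936 317.79082453553036 199.79769941447168
```

View pics/w0.png

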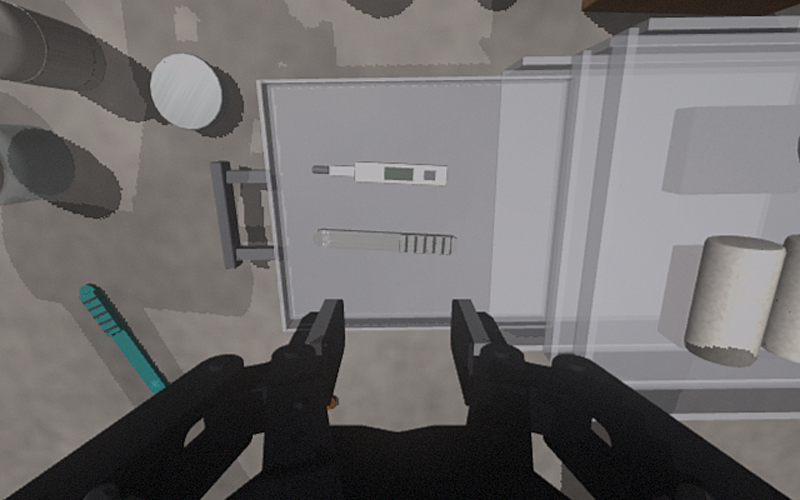

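```bash
python3 - <<'E'
from h import *
np.set_printoptions(precision=4,suppress=True)
d=load('w0')
for n,u,v,z in [('far wall top f',268,81,.04),('far wall top b',500,77,.04),('near floor f',290,318,.01),('near floor b',490,315,.01),
 ('front in top far',264,82,.04),('front in top near',288,328,.04),('far floor f',272,88,.01),('front floor near',296,318,.01),
 ('th far f',357,161,.021),('th far b',446,166,.021),('th near f',355,182,.021),('th near b',446,185,.021),('th tip',313,169,.014),
 ('dep far f',325,230,.016),('dep far b',440,234,.018),('dep near f',325,247,.016),('dep near b',450,255,.018),('dep tip',314,238,.014),('dep back',456,245,.015),
 ('pull out far top',212,162,.041),('pull out near top',226,268,.041),('stack front edge',572,200,.07)]:
    print(n,ray(d,u/1.25,v/1.25,z))
E
```

```text
far wall top f [0.6536 0.2125 0.04  ]
far wall top b [ 0.6673 -0.0009  0.04  ]
near floor f [0.3994 0.2075 0.01  ]
near floor b [ 0.4146 -0.0276  0.01  ]
front in top far [0.6526 0.2163 0.04  ]
front in top near [0.4022 0.2016 0.04  ]
far floor f [0.651  0.2183 0.01  ]
front floor near [0.3997 0.2004 0.01  ]
th far f [0.5845 0.131  0.021 ]
th far b [0.5838 0.0397 0.021 ]
th near f [0.5631 0.1326 0.021 ]
th near b [0.5646 0.0381 0.021 ]
th tip [0.5737 0.1775 0.014 ]
dep far f [0.5093 0.1648 0.016 ]
dep far b [0.5113 0.0398 0.018 ]
dep near f [0.4901 0.1649 0.016 ]
dep near b [0.4881 0.0269 0.018 ]
dep tip [0.4992 0.1773 0.014 ]
dep back [0.499  0.0209 0.015 ]
pull out far top [0.5778 0.2698 0.041 ]
pull out near top [0.4693 0.2642 0.041 ]
stack front edge [ 0.5616 -0.0728  0.07  ]
```

```bash
python3 -m crank '[0,0,0.013,0,0,-0.045,50, 0,0,0,0,0,-0.048,50, 0,0,0,0,0,-0.048,50, 0,0,0,0,0,-0.045,50, 0,0,0,0,0,-0.04,50, 0,0,0,0,0,-0.025,50, 0,0,0,0,0,-0.01,50, 0,0,0,0,0,0,50]'; python3 -m crank '[0,0,0,0,0,-0.004,50, 0,0,0,0,0,0,50]'; python3 -m crank '[0,0,0,0,0,-0.002,50, 0,0,0,0,0,0,50]';python3 -m crank '[0,0,0,0,0,-0.0015,50, 0,0,0,0,0,0,50]'
```

```text
time_s: 2.75
position: [0.5367, 0.0862, 0.0339]
tool_rot: [[0.058, -0.998, -0.002], [-0.998, -0.058, 0.0], [-0.0, 0.002, -1.0]]
ft_force: [0.1, 0.3, 0.6]
grip_width: 0.0427
time_s: 2.95
position: [0.5375, 0.0868, 0.0313]
tool_rot: [[0.059, -0.998, 0.002], [-0.998, -0.059, -0.0], [0.0, -0.002, -1.0]]
ft_force: [-0.3, 0.3, -0.5]
grip_width: 0.0426
time_s: 3.15
position: [0.5371, 0.0871, 0.0288]
tool_rot: [[0.06, -0.998, 0.001], [-0.998, -0.06, -0.0], [0.0, -0.001, -1.0]]
ft_force: [-0.3, -0.1, 0.4]
grip_width: 0.0427
time_s: 3.35
position: [0.537, 0.0872, 0.0268]
tool_rot: [[0.06, -0.998, -0.0], [-0.998, -0.06, 0.0], [-0.0, 0.0, -1.0]]
ft_force: [-0.7, -0.2, -0.3]
grip_width: 0.0428
```

```bash
for i in 1 2 3; do :; done; python3 -m crank '[0,0,0,0,0,-0.0015,50, 0,0,0,0,0,0,50]' | egrep 'pos|force'; python3 -m crank '[0,0,0,0,0,-0.0015,50, 0,0,0,0,0,0,50]'| egrep 'pos|force'; python3 -m crank '[0,0,0,0,0,-0.0015,50, 0,0,0,0,0,0,50]'| egrep 'pos|force'
```

```text
position: [0.5369, 0.0871, 0.0251]
ft_force: [-0.4, -0.1, -0.3]
position: [0.5369, 0.0871, 0.0236]
ft_force: [0.7, -0.2, -0.1]
position: [0.537, 0.0871, 0.0222]
ft_force: [-0.7, -0.0, -0.4]
```

```bash
python3 -m crank '[0,0,0,0.006,0.0004,0,50, 0,0,0,0.006,0.0004,0,50, 0,0,0,0.006,0.0004,0,50, 0,0,0,0.007,0.0004,0,50, 0,0,0,0.008,0.0005,0,50, 0,0,0,0.008,0.0005,0,50, 0,0,0,0.008,0.0005,0,50, 0,0,0,0.008,0.0005,0,50, 0,0,0,0.008,0.0005,0,50, 0,0,0,0.008,0.0005,0,50, 0,0,0,0.005,0.0003,0,50, 0,0,0,0.003,0.0002,0,50, 0,0,0,0,0,0,50]'
python3 -m crank '[0,0,0,0.002,0.0001,0,50, 0,0,0,0.002,0.0001,0,50, 0,0,0,0,0,0,50]'| egrep 'pos|force'
python3 - <<'E'
from h import *
d=snap('wrist','w1'); e=snap('scene','s1')
cv2.imwrite('pics/w1.png',np.vstack([d['frame'][:240,:,::-1],cv2.resize(e['frame'][140:290,230:430,::-1],(480,360))[:, :] if 0 else cv2.copyMakeBorder(cv2.resize(e['frame'][140:280,230:410,::-1],(450,350),interpolation=cv2.INTER_CUBIC),0,0,0,190,0)]))
E
```

```text
time_s: 5.25
position: [0.6183, 0.0922, 0.0223]
tool_rot: [[0.06, -0.998, 0.0], [-0.998, -0.06, 0.0], [0.0, -0.0, -1.0]]
ft_force: [0.0, -0.4, -0.5]
grip_width: 0.043
position: [0.6222, 0.0924, 0.0224]
ft_force: [-0.5, -0.2, 0.0]
```

View pics/w1.png

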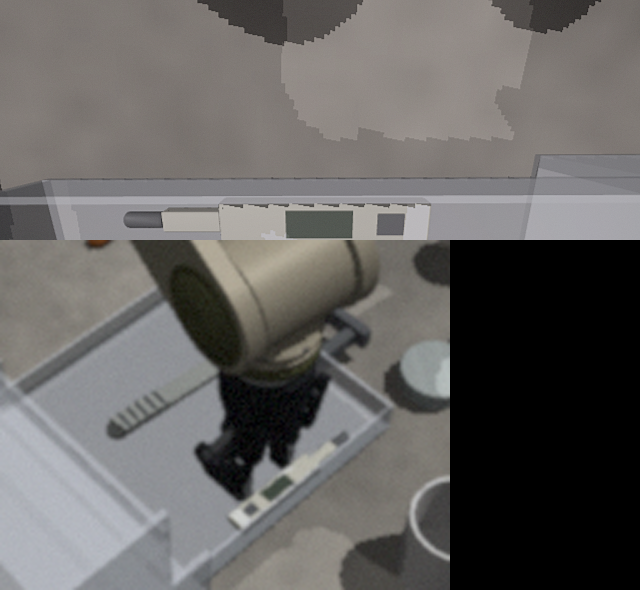

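The wrist view shows the thermometer parallel to the far wall. Its body is at (220–428, 205–240), just below the wall line at row 200, a few millimetres short. I'll press on gently.

```bash
python3 -m crank '[0,0,0,0.002,0.0001,0,50, 0,0,0,0.002,0.0001,0,50, 0,0,0,0,0,0,50]'| egrep 'pos|force'
python3 -m crank '[0,0,0,0.0015,0.0001,0,50, 0,0,0,0,0,0,50]'| egrep 'pos|force'
python3 -m crank '[0,0,0,0.001,0.0001,0,50, 0,0,0,0,0,0,50]'| egrep 'pos|force'
```

```text
position: [0.6263, 0.0926, 0.0223]
ft_force: [0.5, 1.3, -0.2]
position: [0.6275, 0.0927, 0.0223]
ft_force: [-0.0, 0.0, 0.1]
position: [0.6277, 0.0927, 0.0222]
ft_force: [-4.7, -1.0, 1.8]
```

```bash
python3 -m crank '[0,0,0,-0.006,-0.0004,0,50, 0,0,0,-0.012,-0.0007,0,50, 0,0,0,0,0,0.025,50, 0,0,0,-0.01,0,0.025,50, 0,0,0,-0.04,0.002,0.005,50, 0,0,0,-0.045,0.002,0,50, 0,0,0,-0.035,0.002,0,50, 0,0,0,-0.018,0.001,0,50, 0,0,0,-0.002,0,-0.005,50, 0,0,0,0,0,-0.025,50, 0,0,0,0,0,-0.018,50, 0,0,0,0,0,0,50]'
python3 -m crank '[0,0,0,0,0,-0.004,50, 0,0,0,0,0,-0.002,50, 0,0,0,0,0,0,50]'|egrep 'pos|force'
```

```text
time_s: 7.55
position: [0.4605, 0.0986, 0.0275]
tool_rot: [[0.059, -0.998, -0.003], [-0.998, -0.059, 0.0], [-0.0, 0.003, -1.0]]
ft_force: [-0.7, 0.6, 0.8]
grip_width: 0.0424
position: [0.4609, 0.0987, 0.0236]
ft_force: [-0.4, -0.1, 0.6]
```

```bash
for k in 1; do python3 -m crank '[0,0,0,0,0,-0.001,50, 0,0,0,0,0,0,50]'|egrep 'pos|force'; done
python3 -m crank '[0,0,0,0,0,-0.001,50, 0,0,0,0,0,0,50]'|egrep 'pos|force'
python3 -m crank '[0,0,0,0,0,-0.001,50, 0,0,0,0,0,0,50]'|egrep 'pos|force'
```

```text
position: [0.4607, 0.0987, 0.0226]
ft_force: [0.5, -0.3, 0.2]
position: [0.4607, 0.0987, 0.0221]
ft_force: [-2.6, 0.3, 9.5]
position: [0.4607, 0.0987, 0.022]
ft_force: [-6.5, -0.7, 22.9]
```

```bash
python3 -m crank '[0,0,0,0,0,0.003,50, 0,0,0,0.006,0.0004,0,50, 0,0,0,0.006,0.0004,0,50, 0,0,0,0.006,0.0004,0,50, 0,0,0,0.007,0.0004,0,50, 0,0,0,0.01,0.0006,0,50, 0,0,0,0.012,0.0007,0,50, 0,0,0,0.012,0.0007,0,50, 0,0,0,0.012,0.0007,0,50, 0,0,0,0.012,0.0007,0,50, 0,0,0,0.012,0.0007,0,50, 0,0,0,0.012,0.0007,0,50, 0,0,0,0.01,0.0006,0,50, 0,0,0,0.008,0.0005,0,50, 0,0,0,0.006,0.0004,0,50, 0,0,0,0.004,0.0002,0,50, 0,0,0,0,0,0,50]'
python3 -m crank '[0,0,0,0.002,0.0001,0,50, 0,0,0,0.002,0.0001,0,50, 0,0,0,0,0,0,50]'| egrep 'pos|force'
python3 -m crank '[0,0,0,0.0015,0.0001,0,50, 0,0,0,0,0,0,50]'| egrep 'pos|force'
```

```text
time_s: 10.15
position: [0.5959, 0.1068, 0.0232]
tool_rot: [[0.06, -0.998, 0.0], [-0.998, -0.06, 0.0], [0.0, -0.0, -1.0]]
ft_force: [-0.9, 0.2, 0.0]
grip_width: 0.0431
position: [0.5996, 0.107, 0.0233]
ft_force: [-0.7, 0.1, 0.9]
position: [0.6011, 0.1071, 0.0234]
ft_force: [0.4, -0.6, -0.6]
```

```bash
python3 -m crank '[0,0,0,0.002,0.0001,0,50, 0,0,0,0.001,0,0,50, 0,0,0,0,0,0,50]'| egrep 'pos|force'
python3 -m crank '[0,0,0,0.0015,0.0001,0,50, 0,0,0,0,0,0,50]'| egrep 'pos|force'
python3 -m crank '[0,0,0,0.0015,0.0001,0,50, 0,0,0,0,0,0,50]'| egrep 'pos|force'
python3 -m crank '[0,0,0,0.001,0.0001,0,50, 0,0,0,0,0,0,50]'| egrep 'pos|force'
```

```text
position: [0.6042, 0.1072, 0.0233]
ft_force: [-0.7, -0.4, 0.3]
position: [0.6057, 0.1073, 0.0233]
ft_force: [-0.4, -0.6, -0.9]
position: [0.6067, 0.1074, 0.0232]
ft_force: [-2.8, -0.2, 1.4]
position: [0.6068, 0.1074, 0.0232]
ft_force: [-7.2, -1.5, 4.2]
```

```bash
python3 -m crank '[0,0,0,-0.005,-0.0003,0,50, 0,0,0,-0.015,-0.0009,0,50, 0,0,0,0,0,0.03,50, 0,0,0,0,0,0.045,50, 0,0,0,-0.005,0.02,0.045,30, 0,0,0,-0.015,0.035,0.03,0, 0,0,0,-0.017,0.045,0.03,0, 0,0,0,-0.017,0.045,0.02,0, 0,0,0,-0.01,0.035,0.015,0, 0,0,0,0,0.018,0,0, 0,0,0,0,0,0,0, 0,0,0,0,0,0,0]'
python3 - <<'E'
from h import *
d=snap('wrist','w2')
cv2.imwrite('pics/w2.png',cv2.resize(d['frame'][:,:,::-1],(800,500),interpolation=cv2.INTER_CUBIC))
E
```

```text
time_s: 12.75
position: [0.5269, 0.2965, 0.2328]
tool_rot: [[0.06, -0.998, -0.001], [-0.998, -0.06, -0.001], [0.001, 0.001, -1.0]]
ft_force: [-0.3, -0.9, -0.3]
grip_width: -0.0003
```

View pics/w2.png

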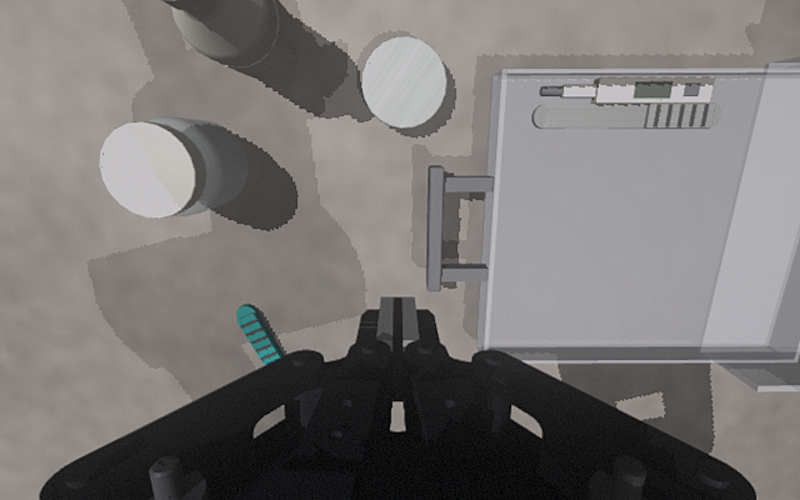

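The view shows the thermometer at (540–713, 80–103), against the far wall line at row 75. The depressor is right beside it at (533–715, 103–128), parallel, with both tips towards the pull (428–445, 167–290). Next I measure the pull.

```bash
python3 - <<'E'
from h import *
np.set_printoptions(precision=4,suppress=True)
d=load('w2')
for n,u,v,z in [('pull far',428,167,.041),('pull near',428,290,.041),('dep tip',533,117,.014),('dep back',717,115,.016),('dep near f',548,128,.016),('dep near b',705,128,.02),('wall f',505,74,.04),('wall b',765,69,.04)]:
    print(n,ray(d,u/1.25,v/1.25,z))
E
```

```text
pull far [0.5774 0.2741 0.041 ]
pull near [0.4698 0.2653 0.041 ]
dep tip [0.6229 0.1854 0.014 ]
dep back [0.6337 0.0299 0.016 ]
dep near f [0.6147 0.1718 0.016 ]
dep near b [0.6224 0.0402 0.02  ]
wall f [0.6509 0.2204 0.04  ]
wall b [0.6663 0.0214 0.04  ]
```

```bash
python3 -m crank '[0,0,0,-0.004,0.012,-0.03,0, 0,0,0,0,0,-0.045,0, 0,0,0,0,0,-0.045,0, 0,0,0,0,0,-0.04,0, 0,0,0,0,0,-0.03,0, 0,0,0,0,0,-0.012,0, 0,0,0,0,0,0,0]'
python3 -m crank '[0,0,0,0.0004,-0.006,0,0, 0,0,0,0.0004,-0.006,0,0, 0,0,0,0.0003,-0.004,0,0, 0,0,0,0.0002,-0.003,0,0, 0,0,0,0.0002,-0.003,0,0, 0,0,0,0.0002,-0.003,0,0, 0,0,0,0,0,0,0]'| egrep 'pos|force'
```

```text
time_s: 13.5
position: [0.5226, 0.308, 0.0306]
tool_rot: [[0.058, -0.998, -0.003], [-0.998, -0.058, -0.001], [0.001, 0.003, -1.0]]
ft_force: [0.1, -0.4, 0.6]
grip_width: 0.0001
position: [0.5244, 0.2839, 0.032]
ft_force: [-0.0, -0.2, -0.7]
```

```bash
python3 -m crank '[0,0,0,0.0001,-0.002,0,0, 0,0,0,0.0001,-0.002,0,0, 0,0,0,0.0002,-0.003,0,0, 0,0,0,0.0003,-0.004,0,0, 0,0,0,0.0003,-0.005,0,0, 0,0,0,0.0004,-0.006,0,0, 0,0,0,0.0004,-0.007,0,0, 0,0,0,0.0005,-0.008,0,0, 0,0,0,0.0006,-0.009,0,0, 0,0,0,0.0006,-0.009,0,0, 0,0,0,0.0006,-0.009,0,0, 0,0,0,0.0006,-0.009,0,0, 0,0,0,0.0006,-0.009,0,0, 0,0,0,0.0006,-0.009,0,0, 0,0,0,0.0006,-0.009,0,0, 0,0,0,0.0006,-0.009,0,0, 0,0,0,0.0006,-0.009,0,0, 0,0,0,0.0006,-0.009,0,0, 0,0,0,0.0006,-0.009,0,0, 0,0,0,0.0006,-0.009,0,0]'
python3 -m crank '[0,0,0,0.0006,-0.009,0,0, 0,0,0,0.0006,-0.009,0,0, 0,0,0,0.0006,-0.009,0,0, 0,0,0,0.0006,-0.009,0,0, 0,0,0,0.0006,-0.009,0,0, 0,0,0,0.0005,-0.008,0,0, 0,0,0,0.0005,-0.007,0,0, 0,0,0,0.0004,-0.006,0,0, 0,0,0,0.0003,-0.005,0,0, 0,0,0,0.0002,-0.004,0,0, 0,0,0,0.0002,-0.003,0,0, 0,0,0,0.0001,-0.002,0,0, 0,0,0,0,0,0,0]'
```

```text
time_s: 16.2
position: [0.5337, 0.1384, 0.0319]
tool_rot: [[0.06, -0.998, -0.001], [-0.998, -0.06, -0.0], [0.0, 0.001, -1.0]]
ft_force: [-0.7, 2.8, 0.7]
grip_width: 0.0002
time_s: 17.5
position: [0.5394, 0.0589, 0.0321]
tool_rot: [[0.06, -0.998, 0.001], [-0.998, -0.06, -0.0], [0.0, -0.001, -1.0]]
ft_force: [0.5, -0.4, -0.1]
grip_width: 0.0001
```

```bash
python3 -m crank '[0,0,0,0.0002,-0.003,0,0, 0,0,0,0.0002,-0.003,0,0, 0,0,0,0.0002,-0.003,0,0, 0,0,0,0.0001,-0.002,0,0, 0,0,0,0,0,0,0]'| egrep 'pos|force'
python3 -m crank '[0,0,0,0.0001,-0.002,0,0, 0,0,0,0.0001,-0.002,0,0, 0,0,0,0,0,0,0]'| egrep 'pos|force'
python3 -m crank '[0,0,0,0.0001,-0.002,0,0, 0,0,0,0.0001,-0.002,0,0, 0,0,0,0,0,0,0]'| egrep 'pos|force'
```

```text
position: [0.54, 0.0477, 0.0321]
ft_force: [0.3, 0.2, 0.1]
position: [0.5399, 0.0472, 0.0321]
ft_force: [2.0, 21.2, 2.6]
position: [0.5398, 0.0468, 0.0321]
ft_force: [4.8, 44.5, 2.6]
```

```bash
python3 -m crank '[0,0,0,-0.0003,0.006,0,0, 0,0,0,-0.0006,0.012,0,0, 0,0,0,-0.001,0.02,0,0, 0,0,0,0,0.03,0.03,0, 0,0,0,0,0.04,0.03,0, 0,0,0,0,0.04,0.03,0, 0,0,0,0,0.04,0.03,0, 0,0,0,0,0.04,0.03,0, 0,0,0,0,0.02,0.03,0, 0,0,0,0,0,0,0]'
python3 - <<'E'
from h import *
d=snap('scene','s3');e=snap('side','e3')
a=cv2.resize(d['frame'][150:390,70:350,::-1],(560,480),interpolation=cv2.INTER_CUBIC)
b=cv2.resize(e['frame'][70:240,230:420,::-1],None,fx=3,fy=3,interpolation=cv2.INTER_CUBIC)
cv2.imwrite('pics/s3.png',a);cv2.imwrite('pics/e3.png',b)
E
```

```text
time_s: 19.6
position: [0.5389, 0.2911, 0.216]
tool_rot: [[0.063, -0.998, 0.007], [-0.998, -0.063, 0.002], [-0.002, -0.007, -1.0]]
ft_force: [0.4, -0.4, 0.4]
grip_width: -0.0001
```

View pics/s3.png

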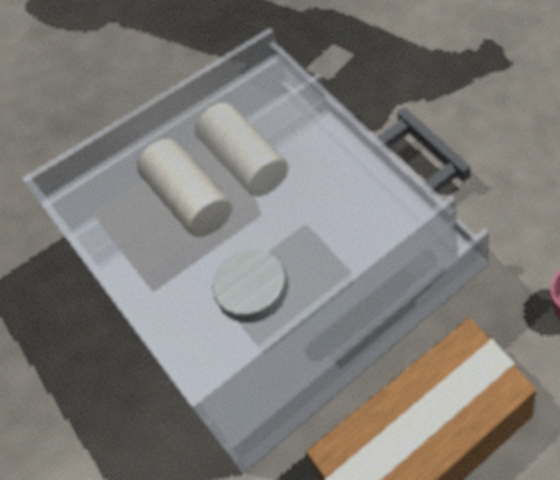

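View pics/e3.png

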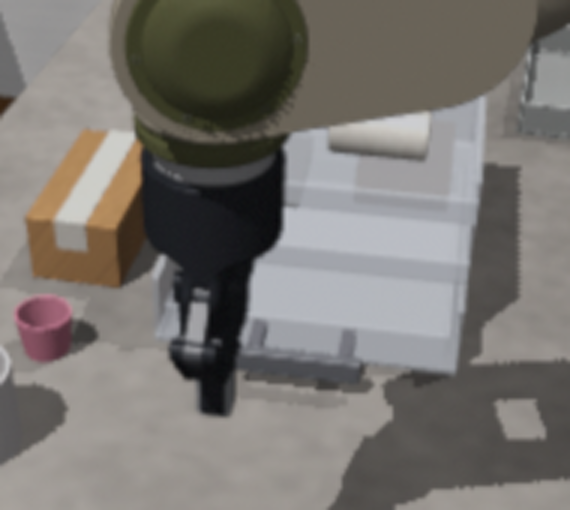

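The tray looks shut, and the depressor and the thermometer's dark display show through the far wall at (305–435, 250–365), parallel to it. I'll check the front closely from the wrist camera.

```bash
python3 - <<'E'
from h import *
d=snap('wrist','w4')
cv2.imwrite('pics/w4.png',cv2.resize(d['frame'][:320,240:,::-1],(800,640),interpolation=cv2.INTER_CUBIC)[:600])
E
```

```text
(no output)
```

View pics/w4.png

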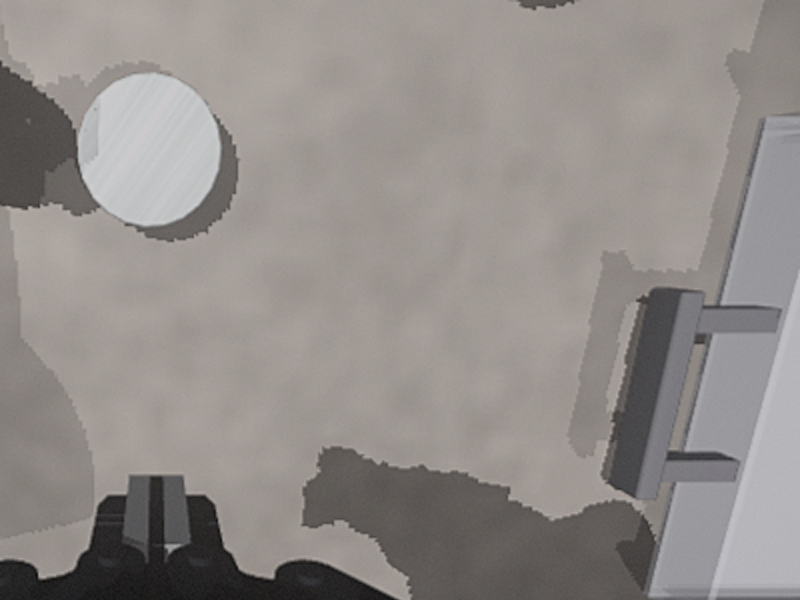

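```bash
python3 - <<'E'
from h import *
np.set_printoptions(precision=4,suppress=True)
d=load('w4');a=load('s3');b=load('e3')
w=lambda u,v:(240+u/2,v/2)
for n,p,z in [('pull far out top',w(680,290),.041),('pull near out top',w(636,497),.041),('pull far out bot',w(642,295),.019),('pull near out bot',w(606,487),.019),('front bot far',w(765,118),0.003),('front bot near',w(650,597),.003)]:
    print(n,ray(d,*p,z))
S=lambda p:(70+p[0]/2,150+p[1]/2)
for n,p,z in [('pull far',(470,165),.041),('pull near',(405,112),.041),('tier upper front far bottom?',(455,205),.19),('tier upper front near top',(272,32),.19)]:
    print(n,ray(a,*S(p),z))
y=np.array([-.062,.998]);
print(((np.array([.5236,.2697])-np.array([.54,.0327]))@y))
# predicted pixels in scene (crop s3) of stack-frame reference points assuming shut
P=np.array([.5395,.0327]); ex=np.array([.998,.062])
O=P-.204*y
for n,x,yy,z in [('top far front',.138,.11,.19),('top near front',-.138,.11,.19),('top far back',.138,-.15,.19),('top near back',-.138,-.15,.19),('base far front',.138,.15,0)]:
    q=O+x*ex+yy*y; print(n,(proj(a,[*q,z])-[70,150])*2)
E
```

```text
pull far out top [0.593  0.0377 0.041 ]
pull near out top [0.4845 0.0293 0.041 ]
pull far out bot [0.5882 0.038  0.019 ]
pull near out bot [0.4805 0.0287 0.019 ]
front bot far [ 0.6784 -0.0123  0.003 ]
front bot near [ 0.402  -0.0314  0.003 ]
pull far [0.591  0.0376 0.041 ]
pull near [0.4892 0.0269 0.041 ]
tier upper front far bottom? [ 0.6933 -0.059   0.19  ]
tier upper front near top [ 0.4263 -0.0734  0.19  ]
0.2375428
top far front [453.4143 192.7442]
top near front [265.3048  19.4428]
top far back [184.5956 404.7285]
top near back [ 12.1599 171.5335]
base far front [487.7076 268.4507]
```

```bash
python3 - <<'E'
from h import *
s=observe(); print(s['time_s'],s['position'],s['ft_force']); print(close_job())
E
```

```text
19.75 [0.53786086 0.28760183 0.21091256] [-0.00443823  0.58187646 -0.28096966]
the job is handed in; nothing more can be done
None
```

The thermometer now lies against the tray's far wall with the depressor right beside it, tips towards the pull handle, and the tray is shut. I slid both pieces over the floor with the half-open fingers without lifting them. I then pushed the tray in by its pull with the fingers shut and handed the job in at 19.75 s with the arm raised clear.

- **Alignment before shutting:** a wrist picture showed both pieces straight along the wall. The depressor measured 4.0° against 4.4° for the wall.
- **Tray shut:** the tray travelled about 238 mm and stopped hard. The pull stands about 55 mm beyond the stack's front face, where 54 mm is expected when shut.
- **After shutting:** both pieces showed through the far wall, still parallel to it. I did not measure them again.
- **Forces:** the largest reading was about 45 N from the fingertips pushing the pull against the stop. Testing for the tray floor with the fingertips gave about 23 N.
- **Bystanders:** nothing came near them in the planned moves, and I did not re-measure their positions.
- **Disagreement:** an early rough estimate of the stack's front edge was about 10 mm off the other checks. The later measurements agree with a shut tray to within about 2 mm.

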